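Pop a scanner battery from its charger and trap it

TASK

Press the charger's eject key down with one finger and, with the other finger standing in the chute, stop the battery pack part-way out (1 to 5 cm) as the spring pops it, before it slides away. Do not grip or lift anything, and leave the other things on the bench where they are. The program finishes while holding: key still down, popped pack still pressed by its spring against the other finger.

Things in the scene. Friction and masses are not known exactly. Their poses are not given: they have to be found in the camera images.
- charger: Grey charger fixed to the bench, 300 mm long. Origin: on the bench under the chute's centre line; its own axes, z up. The pack pops towards -x. A hood over the pack's rear (x 35 to 75 mm) and a solid back (x 75 to 140) are 54 mm wide and 65 mm high. The key's housing, 60 x 48 mm and 30 high, stands beside the chute, centred at x -38, y +50 mm.
- chute (a point): Point on the chute floor, centre line, 38 mm ahead of the seated pack's front and level with the key: x -38, y 0, z +30 mm in the charger's axes. The chute is level, open on top, 44 mm wide between two 5 mm rails that stand 11 mm above its floor; it runs along the charger's x from +75 to -110 mm, then a ramp drops to the bench at x -162.
- catch (a point): Top centre of the steel catch, 6 x 18 mm, standing 6 mm out of the chute floor against the pack's front (x -6 to 0, y 0 in the charger's axes). One piece with the key: it sinks with it and frees the pack once the key is 4 to 6 mm down; if the key comes up again it rises under the pack.
- pusher (a joint): Spring plunger behind the pack, m of stroke towards the charger's -x: 0 seated, 0.060 fully out. It pushes with 4 N when seated, 1.6 N fully out. Once freed, the pack shoots out in 0.1 to 0.2 s, so the stopping finger must already stand in the chute.
- eject_key (a joint): Eject key, how far it is pressed down, m: 0 up, 0.009 fully down. Spring 4 N at first touch, 7.5 N fully down, plus up to 4 N of friction at the catch until the pack is freed.
- key_top (a point): Centre of the top face of the black key, a 36 mm square plate beside the chute; at x -38, y +54 mm in the charger's axes. 45 mm above the bench when up, 36 mm when fully down (6 mm above the chute floor, 20 mm below the pack's top). Moves with the key.
- pack: Black battery pack with a paper band, 60 mm long (x), 40 wide, 26 high, about 90 g, loose in the chute. Origin: centre of its underside. Seated, its origin is at x +30 mm in the charger's axes and its front face at x 0, its top 56 mm above the bench. Popped by 1 to 5 cm, its front face is at x -10 to -50 mm.
- spare_pack: Bystander: same kind of pack lying on the bench beside the charger. Origin: centre of its underside. Leave alone.
- scanner: Bystander: grey hand-held scanner lying on its side, head 110 x 64 x 46 mm with a black handle 90 mm long to its -y. Origin: underside of the head. Leave alone.
- tape_roll: Bystander: roll of brown packing tape lying flat, 104 mm across, 48 mm high. Origin: centre of its underside. Leave alone.
There are look-alikes about, which are no part of the job. Leave any purple or yellow look-alike of the pack alone.

How it is judged (in metres and radians):
On the way, in this order (a step that is already met when the one before it is completed fails the run):
1. the eject key is pressed while the pack is still in its seat (value of joint eject_key above 0.003 m and x of pack in the frame of charger above 0.025 m).
2. the popped pack is stopped part-way out by a finger while the key is held down (value of joint eject_key above 0.005 m and x of pack in the frame of charger between -0.02 and 0.02 m and contact force between the fingers and pack above 0.4 N), for 0.3 s.
At the end, for the whole second after the job is handed in: The key is held at least 5 mm down; the pack lies flat on the chute floor (within 6 mm, 0.15 rad), 10 to 50 mm out of its seat, at rest, and presses on a finger with more than 0.4 N (all of step 2 and z of pack in the frame of charger between 0.026 and 0.036 m and angle between pack's own z axis and vertical below 0.15 rad and linear speed of pack below 0.02 m/s); the arm keeps its last pose, push and grip.
It fails at once if the pack slid away: more than 65 mm out (x of pack in the frame of charger below -0.035 m).
It fails at once if the pack was lifted or tipped (z of pack in the frame of charger above 0.042 m or angle between pack's own z axis and vertical above 0.35 rad).
It fails at once if a bystander was disturbed by more than 15 mm (distance of any of spare_pack, scanner, tape_roll from where it was at the start of the episode above 0.015 m).
It also fails if it takes over 32 s, if anything falls off the work surface, if the arm or the gripper's body presses on something with over 40 N, if the wrist force passes 120 N, or if a joint passes its speed limit or range.

ROBOT

A 6-joint arm with a two-finger parallel gripper is mounted at the origin on the work surface. World frame = base frame: x ahead of the robot, y to its left, z up, the work surface at z = 0. Lengths are in m, angles in degrees, forces in N, time in s.
With the tool pointing down it reaches from about 0.35 to 0.875 m from the base axis. Payload 4.2 kg.
Tool frame: the origin (TCP) lies at the centre of the arm's flange, where the gripper is bolted on; the fingertips stand 173 mm ahead of it and the grasp point (between the pads) lies 155 mm ahead of it; z points along the fingers, y is the line along which they close (so a half turn about z gives the same grasp; the last joint's range is limited). The gripper opens to 85 mm and grips with 20 to 120 N. Pads are 22 mm wide; open, the fingers measure 114 mm over their backs; the gripper's body (76 mm by 85 mm) begins 54 mm behind the grasp point. The pads swing forward as they close: fully open they stand 13 mm farther back than shut.
Start: joints at [82.655, 22.042, 0.453, 0, -68.411, -14.817], TCP at [0.236, 0.579, 0.405] pointing down, gripper open.
Joint ranges: [-179.83, 179.83], [-69.29, 118.12], [-61.27, 80.66], [-181.25, 117.63], [-171.15, -9.14], [-177.46, 177.46]. Speed limits (degrees/s): [159.86, 159.86, 180, 180, 180, 180].

INTERFACE

Orientations are given as [roll, pitch, yaw] about the fixed x, y, z axes, in that order (R = Rz(yaw) Ry(pitch) Rx(roll)).
In Python, from plant import manip gives the robot as it stands. The module is installed in compiled form; this text tells all that it offers.
- The arm moves only by the tool play_rows, never from a script. Its argument "moves" is a list of rows, each a list of 2 entries, a list of its own where there are three numbers: the shift along the tool's x, y, z in m, then the turn, a rotation vector about the tool's x, y, z in degrees. In form: [[[dx, dy, dz], [ax, ay, az]], ...]. A call has exactly 5 rows; each row shifts and turns the commanded pose from where the row before left it, along the tool's axes as they then stand; what a row does not reach is not made up. A row lasts 1/10 s, in which the tool goes at most 50 mm and 8.59 degrees, less where a joint would pass 70% of its speed; a pose out of reach is approached as far as the arm can. A call with a gripper value outside its range is refused whole. "grip" is the finger opening in m, from 0 to 0.0854, set as the call begins (left out, the last holds). The fingers move at their own pace and stop on an object; the grip force is fixed at half the most. Time passes only in rows, so rows that do not move let the fingers close, or fill a call up. It gives the time, the measured TCP pose, the force, the opening and the grip force at its end, in the units of the state.
- manip.state(): the state, without advancing time (a new reading comes with each control period).
- manip.read_camera(name): name is "side" or "top" or "wrist"; returns a dict with "frame" (384x512x3 uint8, red, green, blue), "z_map" (384x512 float32, m along the optical axis (not along the pixel's ray), 0 where there is no reading), "K" (3x3 intrinsics, pixels), "k1" (the pictures are not rectified: a ray, as slopes to the right and down, at radius r is drawn at 1 + k1 r^2 times it, then the intrinsics apply), "R" (3x3) and "t" (3): a world point X has camera coordinates R X + t. Camera axes: x right, y down, z forward; pixel columns grow to the right and rows downward; lengths in m; the calibration is good to about 2 mm. A picture is of the moment at which its call begins.
- manip.job_done(): hands the job in; it is judged then, once.
Trained networks look in the newest picture that a camera, given by its name, has taken for a name from the list of things; names that differ only in an ending like _2 or _b are one class to them, and where a whole thing is asked for, a point or a joint stands for the part that bears it (a point fixed in the world has none). Each returns a list of dicts, best first, with "p" (0 to 1); they miss things now and then, are a little off and sometimes report something else, mostly with a low value. They report only what shows in the picture. A call takes as long as a camera call. They do not tell look-alikes from the thing itself.
- manip.search_frame(name, camera): "bbox" ([left, top, width, height] in pixels, round what is visible of it).
- manip.silhouettes(name, camera): "mask" (384x512 bool, what is visible of it) and "bbox" ([left, top, width, height] in pixels, round what is visible of it).
The state is a dict: "t": time; "q": joint angles; "joint_vel": joint speeds; "tau": joint torques, N m; "tcp_pos": TCP position; "tool_rot": TCP orientation; "wrist_force": force on the tool from outside, world axes, zero at the start; "wrist_torque": the same for the moment, N m; "opening": finger opening in m; "gripper_force": force on a finger pad.
Only numpy, scipy, OpenCV 4.12 (cv2) and the standard library are available. Lean on these libraries where they do the work, as an engineer would, in place of code of your own. Each camera call takes 0.05 s, during which the arm holds its last target. There are 200 camera calls.

## Working session

There is one attempt and no reset: what is moved stays moved. The work goes in short steps, Python scripts to look and compute and a tool call to move; the robot and the scene stay as the last step left them, time stands still between calls to the robot, and variables do not carry over. Pictures are saved under pics/ and viewed, at most 10 in all, crops included, and the job is handed in when it is done.

Besides the shell and the picture viewer there is one more tool, called after "Request:" as name(argument=value, ...) on one line, values as JSON. play_rows: Moves the arm, as the interface text tells. Its arguments: {"type":"object","properties":{"moves":{"type":"array","items":{"type":"array"}},"grip":{"type":"number"}},"required":["moves"]}

```bash
mkdir -p pics; cat > h.py <<'E'
import numpy as np, cv2
from plant import manip
def cam(n):
    return manip.read_camera(n)
def pts(c):
    K,k1,R,t=[np.array(c[k]) for k in("K","k1","R","t")]
    h,w=c["z_map"].shape
    v,u=np.mgrid[:h,:w]
    xd=(u-K[0,2])/K[0,0]; yd=(v-K[1,2])/K[1,1]
    x,y=xd.copy(),yd.copy()
    for _ in range(8):
        s=1+k1*(x*x+y*y); x=xd/s; y=yd/s
    z=c["z_map"]; P=np.stack([x*z,y*z,z],-1)
    return (P-t)@R   # world
E
python3 - <<'E'
from h import *
ims=[]
for n in("top","side"):
    c=cam(n); np.savez("c_"+n,**c); ims.append(c["frame"])
    for o in("charger","eject_key","pack","spare_pack","scanner","tape_roll"):
        print(n,o,[(d["bbox"],round(d["p"],2)) for d in manip.search_frame(o,n)])
    cv2.imwrite(f"pics/{n}.png",cv2.resize(c["frame"][:,:,::-1],(800,600)))
print(manip.state())
E
```

```text
top charger [([304.9, 169.1, 65.4, 109.5], 0.56)]
top eject_key [([316.0, 233.9, 16.2, 21.4], 0.62)]
top pack [([261.8, 182.0, 27.6, 18.2], 0.84), ([324.4, 205.9, 18.6, 17.6], 0.71), ([356.7, 145.4, 21.6, 24.3], 0.64), ([380.7, 220.7, 27.1, 33.3], 0.64), ([316.9, 115.9, 21.0, 21.8], 0.63)]
top spare_pack [([372.7, 185.9, 23.6, 27.6], 0.84)]
top scanner [([229.8, 226.4, 64.8, 45.9], 0.67)]
top tape_roll [([400.3, 163.6, 45.9, 41.3], 0.68)]
side charger [([246.2, 203.5, 70.0, 124.1], 0.71), ([282.4, 235.6, 22.5, 23.1], 0.38)]
side eject_key [([251.2, 251.4, 42.0, 18.0], 0.87)]
side pack [([244.6, 198.5, 33.3, 22.7], 0.96), ([320.7, 303.6, 26.8, 39.4], 0.94), ([351.1, 230.7, 32.7, 24.8], 0.75), ([277.1, 233.2, 26.7, 25.7], 0.63), ([337.2, 192.3, 26.4, 20.4], 0.58)]
side spare_pack [([338.9, 261.6, 30.4, 38.2], 0.77)]
side scanner [([171.3, 197.9, 61.5, 55.9], 0.72)]
side tape_roll [([382.8, 268.0, 59.2, 58.8], 0.73), ([247.5, 197.2, 72.2, 133.6], 0.65)]
{'t': 0.7, 'q': array([ 8.26543092e+01,  2.20383802e+01,  4.52775467e-01, -1.09908939e-03,
       -6.84123694e+01, -1.48175795e+01]), 'joint_vel': array([ 0.02617445,  0.09541436, -0.03764673,  0.12932802,  0.0793563 ,
       -0.02462426]), 'tau': array([-1.06991611e-03, -3.91946018e+01,  1.88579875e+01,  4.19001907e+00,
       -1.96269521e-04, -7.42266035e-07]), 'tcp_pos': array([0.23573509, 0.57879833, 0.40474504]), 'tool_rot': array([-1.79998303e+02,  1.50611695e-03, -2.21636746e+01]), 'wrist_force': array([ 0.33072901, -0.04932319,  0.2867433 ]), 'wrist_torque': array([-0.0324606 ,  0.02288361, -0.03434608]), 'gripper_force': 0.0, 'opening': 0.08537603959207339}
```

```bash
python3 - <<'E'
from h import *
c=dict(np.load("c_top.npz")); P=pts(c)
im=c["frame"][100:290,215:455,::-1]; cv2.imwrite("pics/topc.png",cv2.resize(im,None,fx=3.15,fy=3.15,interpolation=cv2.INTER_CUBIC))
for n,(u,v) in dict(key=(324,245),pack=(333,214),p1=(275,191),p2=(367,157),p3=(394,237),p4=(327,127),sp=(384,200)).items(): print(n,P[v,u].round(3))
s=dict(np.load("c_side.npz")); im=s["frame"][180:350,160:450,::-1]; cv2.imwrite("pics/sidec.png",cv2.resize(im,None,fx=2.7,fy=2.7,interpolation=cv2.INTER_CUBIC))
E
```

```text
key [ 0.466 -0.107  0.043]
pack [ 0.546 -0.126  0.054]
p1 [0.602 0.021 0.027]
p2 [ 0.697 -0.22   0.025]
p3 [ 0.488 -0.293  0.028]
p4 [ 0.774 -0.113  0.023]
sp [ 0.584 -0.265  0.028]
```

View pics/topc.png

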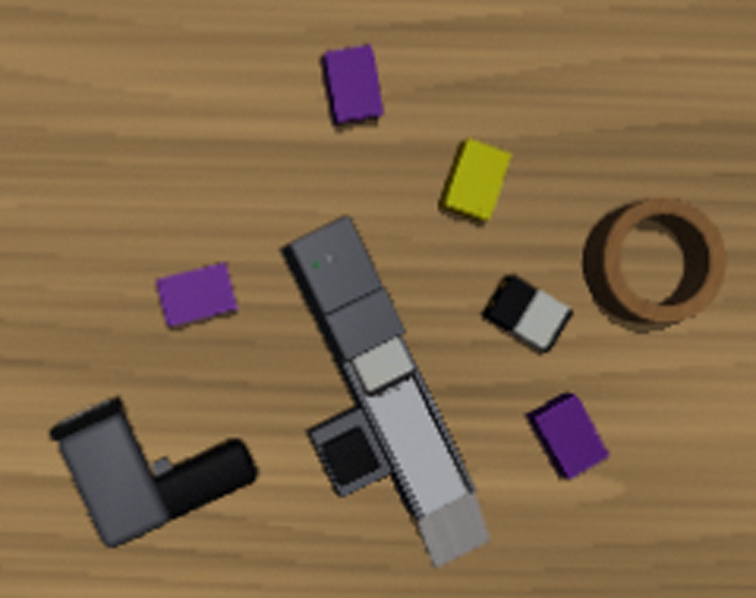

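View pics/sidec.png

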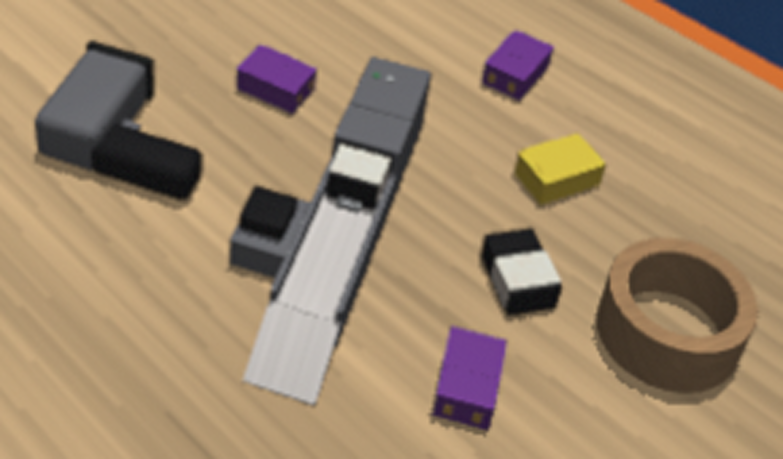

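The top view shows the charger in the middle. The pack's paper-banded front is at about (336,214), the hood is behind it, and the key is at (325,245). The ramp points down the image. Five objects were detected as "pack": the ones at (275,191), (327,127), (394,237) and (367,157) are purple or yellow look-alikes, and (384,200) is the spare. The side crop confirms that the banded black pack seated in the chute is the one meant. Next I fit the charger pose.

```bash
cat > fit.py <<'E'
from h import *
for n in("top","side"):
    P=pts(dict(np.load(f"c_{n}.npz"))).reshape(-1,3)
    reg=(P[:,0]>.35)&(P[:,0]<.75)&(P[:,1]>-.22)&(P[:,1]<-.03)
    H=P[reg&(abs(P[:,2]-.063)<.006)&(P[:,0]>.54)]
    r=cv2.minAreaRect((H[:,:2]*1000).astype(np.float32)); print(n,len(H),"hood",r,H[:,2].mean().round(4))
    F=P[reg&(abs(P[:,2]-.029)<.003)]
    print(" floor",len(F),np.median(F,0).round(4))
    k=P[reg&(abs(P[:,2]-.044)<.004)&(np.hypot(P[:,0]-.466,P[:,1]+.107)<.035)]
    r=cv2.minAreaRect((k[:,:2]*1000).astype(np.float32)); print(" key",len(k),r,k[:,2].mean().round(4), np.median(k,0).round(4))
    c=np.array([0,0.])
    T=P[reg&(abs(P[:,2]-.055)<.003)&(np.hypot(P[:,0]-.546,P[:,1]+.126)<.03)]; print(" pack",len(T),T.mean(0).round(4))
E
python3 fit.py
```

```text
top 920 hood ((596.6715698242188, -105.62488555908203), (121.6933364868164, 54.28568649291992), 27.766197204589844) 0.0632
 floor 944 [ 0.4769 -0.1642  0.0291]
 key 204 ((470.490234375, -116.50405883789062), (36.133827209472656, 47.14482879638672), 26.926992416381836) 0.0441 [ 0.4685 -0.1114  0.0442]
 pack 211 [ 0.5416 -0.1332  0.0551]
side 892 hood ((592.7421875, -111.15229797363281), (134.7492218017578, 54.760948181152344), 26.777835845947266) 0.0638
 floor 1327 [ 0.4684 -0.1683  0.0297]
 key 255 ((468.2222595214844, -114.37071228027344), (38.19157409667969, 36.737632751464844), 26.847108840942383) 0.0444 [ 0.4671 -0.1149  0.0445]
 pack 257 [ 0.5436 -0.1341  0.0559]
```

```bash
cat > fit2.py <<'E'
from h import *
from scipy.optimize import minimize
def h(x,y):
    z=np.zeros_like(x); a=abs(y)
    def s(m,v): z[m]=np.broadcast_to(v,x.shape)[m]
    s((abs(x+38)<30)&(abs(y-50)<24),30)
    s((x>-162)&(x<=-110)&(a<27),30*(x+162)/52)
    s((x>-110)&(x<75)&(a<27),41); s((x>-110)&(x<75)&(a<22),30)
    s((abs(x+38)<18)&(abs(y-54)<18),45)
    s((x>-6)&(x<0)&(a<9),36)
    s((x>0)&(x<60)&(a<20),56); s((x>35)&(x<140)&(a<27),65)
    return z
def fit(P,x0=(523,-142,26.9)):
    P=P[(P[:,0]>.3)&(P[:,0]<.75)&(P[:,1]>-.235)&(P[:,1]<-.0)&(P[:,2]>-.01)&(P[:,2]<.08)]*1000
    def co(p):
        c,s=np.cos(np.radians(p[2])),np.sin(np.radians(p[2])); d=P[:,:2]-p[:2]
        x,y=c*d[:,0]+s*d[:,1],-s*d[:,0]+c*d[:,1]
        m=(x>-175)&(x<150)&(y>-35)&(y<80)
        return np.minimum(abs(P[:,2]-h(x,y)),12)[m].sum()+12*(~m).sum()*0+ 0
    b=min((minimize(co,np.add(x0,[i,j,0]),method="Nelder-Mead",options=dict(initial_simplex=np.add(x0,[i,j,0])+np.array([[0,0,0],[8,0,0],[0,8,0],[0,0,3]]))) for i in(-6,0,6) for j in(-6,0,6)),key=lambda r:r.fun)
    return b.x
if __name__=="__main__":
  Q=[]
  for n in("top","side"):
    Q.append(pts(dict(np.load(f"c_{n}.npz"))).reshape(-1,3)); print(n,fit(Q[-1]))
  p=fit(np.vstack(Q)); print(p)
  c,s=np.cos(np.radians(p[2])),np.sin(np.radians(p[2]))
  for k,x,y in(("key",-38,54),("mid",-38,27),("chute",-38,0),("packtop",17,0)): print(k,(p[0]+c*x-s*y).round(1),(p[1]+s*x+c*y).round(1))
E
python3 fit2.py
```

```text
top [ 525.90438406 -142.99350745   27.32083078]
side [ 527.05513332 -144.20257913   26.83004522]
[ 526.25987483 -144.07431947   26.8222707 ]
key 468.0 -113.0
mid 480.2 -137.1
chute 492.3 -161.2
packtop 541.4 -136.4
```

Request:
play_rows(moves=[[[0,0,0],[0,0,-8.2]],[[0,0,0],[0,0,-8.2]],[[0,0,0],[0,0,-8.2]],[[0,0,0],[0,0,-8.2]],[[0,0,0],[0,0,-8.2]]], grip=0.045)

```text
t: 1.2
tcp_pos: [0.2357, 0.5788, 0.4047]
tool_rot: [180.0, -0.0, 19.2]
wrist_force: [0.1, -0.0, -0.9]
opening: 0.0449
gripper_force: 0.0
```

Request:
play_rows(moves=[[[0,0,0],[0,0,-8.06]],[[-0.0062,0.044,0],[0,0,0]],[[-0.0062,0.044,0],[0,0,0]],[[-0.0062,0.044,0],[0,0,0]],[[-0.0062,0.044,0],[0,0,0]]])

```text
t: 1.7
tcp_pos: [0.2935, 0.409, 0.4048]
tool_rot: [-180.0, -0.0, 26.9]
wrist_force: [0.7, 0.3, 1.2]
opening: 0.045
gripper_force: 0.0
```

Request:
play_rows(moves=[[[-0.0062,0.044,0],[0,0,0]],[[-0.0062,0.044,0],[0,0,0]],[[-0.0062,0.044,0],[0,0,0]],[[-0.0062,0.044,0],[0,0,0]],[[-0.0062,0.044,0],[0,0,0]]])

```text
t: 2.2
tcp_pos: [0.3652, 0.1986, 0.4052]
tool_rot: [-180.0, -0.1, 26.9]
wrist_force: [0.4, -0.2, -0.4]
opening: 0.0448
gripper_force: 0.0
```

Request:
play_rows(moves=[[[-0.0062,0.044,0],[0,0,0]],[[-0.0062,0.044,0],[0,0,0]],[[-0.0062,0.044,0],[0,0,0]],[[-0.0062,0.044,0],[0,0,0]],[[-0.0062,0.044,0],[0,0,0]]])

```text
t: 2.7
tcp_pos: [0.4371, -0.0117, 0.4052]
tool_rot: [180.0, -0.1, 26.9]
wrist_force: [1.6, 0.6, -0.1]
opening: 0.0448
gripper_force: 0.0
```

Request:
play_rows(moves=[[[-0.0062,0.044,0],[0,0,0]],[[-0.0062,0.044,0],[0,0,0]],[[-0.0062,0.044,0.03],[0,0,0]],[[0,0,0.04],[0,0,0]],[[0,0,0.04],[0,0,0]]])

```text
t: 3.2
tcp_pos: [0.4793, -0.1346, 0.2959]
tool_rot: [180.0, -0.1, 26.7]
wrist_force: [0.6, -0.3, -0.2]
opening: 0.0451
gripper_force: 0.0
```

Above the target, with the fingertips about 0.12 m up. I'll check from close by.

```bash
python3 - <<'E'
from h import *
from fit2 import fit
c=cam("wrist"); np.savez("c_wrist",**c); P=pts(c)
print(manip.state()["tcp_pos"])
Q=P.reshape(-1,3); Q=Q[c["z_map"].ravel()>0]
print(len(Q),Q.min(0),Q.max(0)); print(fit(Q))
for o in("eject_key","pack"):
    for d in manip.silhouettes(o,"wrist"): 
        m=d["mask"]; print(o,round(d["p"],2),d["bbox"],np.median(P[m],0).round(4))
cv2.imwrite("pics/w1.png",c["frame"][:,:,::-1])
E
```

```text
[ 0.47651027 -0.13389353  0.28909959]
195833 [ 0.13607534 -0.5119918  -0.00331161] [0.71053266 0.12457529 0.21893424]
[ 526.08965179 -141.7859759    26.99602646]
eject_key 0.92 [199.3, 154.8, 104.2, 69.0] [ 0.4707 -0.1102  0.0444]
eject_key 0.26 [266.6, 104.7, 59.4, 52.1] [ 0.5422 -0.1333  0.056 ]
pack 0.98 [266.5, 103.4, 58.7, 52.0] [ 0.5423 -0.1334  0.056 ]
pack 0.88 [432.6, 1.3, 79.4, 38.6] [ 0.6741 -0.2152  0.0251]
pack 0.79 [387.4, 227.8, 56.8, 66.5] [ 0.4917 -0.2914  0.0253]
pack 0.65 [159.6, 2.2, 24.2, -0.5] [ 0.5842 -0.0114  0.0037]
pack 0.36 [501.2, 134.0, 9.1, 58.1] [ 0.602  -0.3258  0.0048]
```

View pics/w1.png

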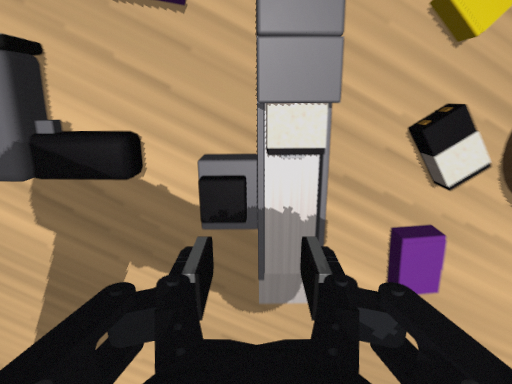

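```bash
python3 - <<'E'
from h import *
s=manip.state(); print(s["t"],s["tcp_pos"],s["tool_rot"],s["wrist_force"])
c=dict(np.load("c_wrist.npz")); P=pts(c)
Q=P.reshape(-1,3); d=Q-np.array([.4765,-.1339,.2891]); a=np.radians(26.9); x=np.cos(a)*d[:,0]+np.sin(a)*d[:,1]; y=np.sin(a)*d[:,0]-np.cos(a)*d[:,1]
m=(c["z_map"].ravel()>0)&(Q[:,2]>.09)&(abs(y)<.07)&(abs(x)<.03)
for sg in(-1,1):
    k=m&(y*sg>0); print(sg,k.sum(),"lowest z below tcp",np.percentile(-d[k,2],[90,97,99.5,100]).round(4)); t=k&(-d[:,2]>.14); print("y",np.percentile(y[t],[1,50,99]).round(4),"x",np.percentile(x[t],[1,99]).round(4))
E
```

```text
3.35 [ 0.47868132 -0.13337171  0.29521944] [-179.88079643    0.30245065   26.88337225] [0.65641648 0.47207408 1.20268282]
-1 18212 lowest z below tcp [0.1243 0.1472 0.1589 0.1649]
y [-0.0337 -0.0222 -0.0205] x [-0.0079  0.0142]
1 18771 lowest z below tcp [0.1228 0.1469 0.1586 0.1648]
y [0.0243 0.026  0.0374] x [-0.0078  0.0141]
```

Request:
play_rows(moves=[[[0,0.002,0.02],[0,0,0]],[[0,0,0.02],[0,0,0]],[[0,0,0.02],[0,0,0]],[[0,0,0.01],[0,0,0]],[[0,0,0],[0,0,0]]])

```text
t: 3.85
tcp_pos: [0.4807, -0.1346, 0.2274]
tool_rot: [180.0, -0.0, 27.0]
wrist_force: [-0.8, -0.5, 0.8]
opening: 0.045
gripper_force: 0.0
```

```bash
python3 - <<'E'
from h import *
from fit2 import fit
c=cam("side"); s=manip.state(); print(s["t"],s["tcp_pos"],s["tool_rot"],s["wrist_force"])
cv2.imwrite("pics/s2.png",cv2.resize(c["frame"][180:340,190:390,::-1],None,fx=3.7,fy=3.7,interpolation=cv2.INTER_CUBIC))
E
```

```text
3.9 [ 0.48090434 -0.13463342  0.22803282] [ 1.79929220e+02 -9.73019213e-02  2.69625419e+01] [-0.29603028 -0.2479752  -0.61604022]
```

View pics/s2.png

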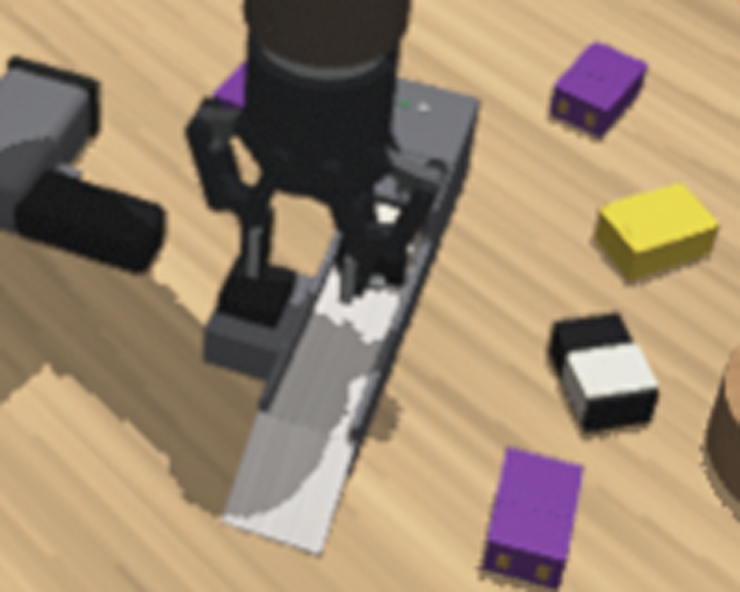

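One finger is above the black key (crop 255,270) and the other is over the chute floor in front of the pack (crop 345,295). Both are well placed, so I'll descend and feel for the key.

Request:
play_rows(moves=[[[0,0,0.004],[0,0,0]],[[0,0,0.004],[0,0,0]],[[0,0,0.001],[0,0,0]],[[0,0,0.001],[0,0,0]],[[0,0,0],[0,0,0]]])

```text
t: 4.4
tcp_pos: [0.4801, -0.1349, 0.2167]
tool_rot: [-180.0, 0.0, 26.9]
wrist_force: [-0.4, 0.6, -0.1]
opening: 0.0454
gripper_force: 0.0
```

Request:
play_rows(moves=[[[0,0,0.001],[0,0,0]],[[0,0,0.001],[0,0,0]],[[0,0,0],[0,0,0]],[[0,0,0],[0,0,0]],[[0,0,0],[0,0,0]]])

```text
t: 4.9
tcp_pos: [0.4802, -0.1349, 0.2152]
tool_rot: [180.0, -0.0, 26.9]
wrist_force: [-1.5, 1.1, 5.8]
opening: 0.0447
gripper_force: 2.8
```

Request:
play_rows(moves=[[[0,0,0.002],[0,0,0]],[[0,0,0.002],[0,0,0]],[[0,0,0],[0,0,0]],[[0,0,0],[0,0,0]],[[0,0,0],[0,0,0]]])

```text
t: 5.4
tcp_pos: [0.4802, -0.1349, 0.2111]
tool_rot: [180.0, -0.0, 26.9]
wrist_force: [-1.4, -0.3, 5.3]
opening: 0.0453
gripper_force: 2.6
```

Request:
play_rows(moves=[[[0,0,0.001],[0,0,0]],[[0,0,0.001],[0,0,0]],[[0,0,0.0015],[0,0,0]],[[0,0,0],[0,0,0]],[[0,0,0],[0,0,0]]])

```text
t: 5.9
tcp_pos: [0.4797, -0.1351, 0.2076]
tool_rot: [-180.0, 0.1, 26.9]
wrist_force: [-2.7, -0.5, 7.4]
opening: 0.0448
gripper_force: 4.9
```

```bash
python3 - <<'E'
from h import *
from fit2 import fit
p=np.array([526.2,-142.3]);a=np.radians(27);R=np.array([[np.cos(a),np.sin(a)],[-np.sin(a),np.cos(a)]])
for n in("wrist","side"):
    c=cam(n); P=pts(c); Q=P[c["z_map"]>0]
    L=(Q[:,:2]*1000-p)@R.T; z=Q[:,2]*1000
    m=(abs(L[:,1])<17)&(L[:,0]<40)&(L[:,0]>-60)&(abs(z-56)<2.5); print(n,"pack top",m.sum(),np.percentile(L[m,0],[2,98]),z[m].mean())
    m=(abs(L[:,0]+38)<18)&(abs(L[:,1]-54)<17)&(z<50)&(z>32); print(" key z",m.sum(),np.median(z[m]))
    cv2.imwrite(f"pics/e_{n}.png",cv2.resize((c["frame"] if n=="wrist" else c["frame"][180:340,190:390])[:,:,::-1],None,fx=1.5 if n=="wrist" else 3.7,fy=1.5 if n=="wrist" else 3.7,interpolation=cv2.INTER_CUBIC))
for _ in range(6): cam("side"); s=manip.state(); print(s["wrist_force"].round(1),s["tcp_pos"].round(4))
E
```

```text
wrist pack top 11703 [-26.68843321  31.84408408] 55.75398687119905
 key z 3068 36.09092953290306
side pack top 93 [-49.54651602  30.79684049] 55.85738364498915
 key z 172 36.34080671649879
[-3.  -0.5  6.3] [ 0.4797 -0.1351  0.2076]
[-1.5  0.2  7.3] [ 0.4797 -0.1351  0.2076]
[-2.2 -0.7  7.3] [ 0.4797 -0.1351  0.2076]
[-2.6  0.   7.3] [ 0.4797 -0.1351  0.2076]
[-2.5  0.7  6.7] [ 0.4797 -0.1351  0.2076]
[-2.6  0.4  7.4] [ 0.4797 -0.1351  0.2076]
```

View pics/e_wrist.png

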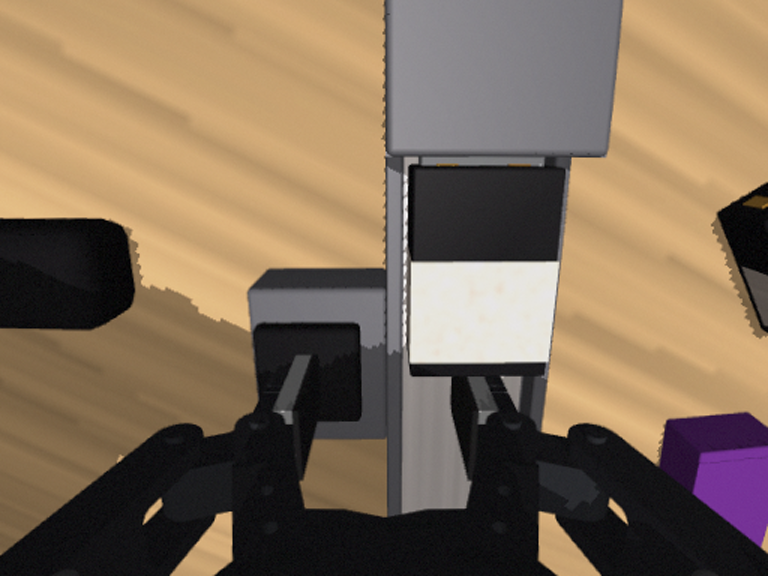

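View pics/e_side.png

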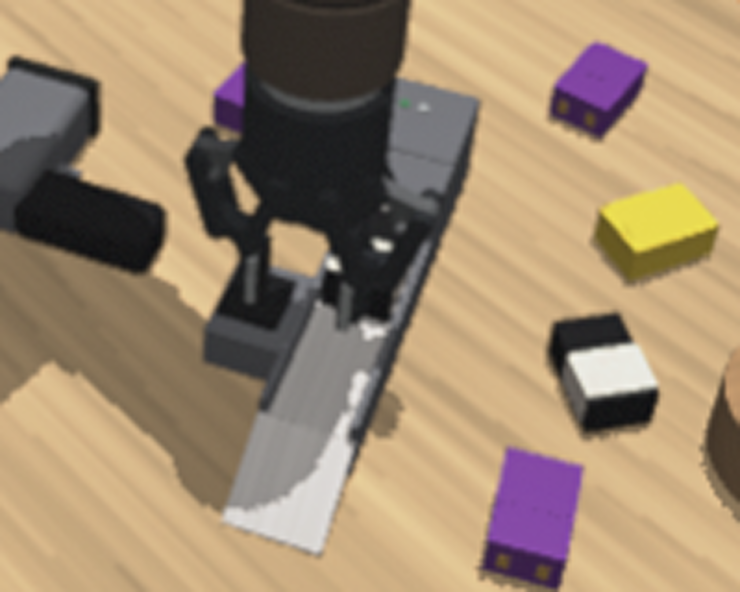

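The pack's front face rests against the chute finger (480,375), about 27 mm out of its seat. The key is about 8.5 mm down under the other finger. The readings have held steady for more than 0.3 s, so I'm handing it in.

```bash
python3 -c "
from plant import manip
print(manip.job_done())"
```

```text
the job is handed in; nothing more can be done
None
```

The job is handed in with one finger holding the eject key about 8.5 mm down and the other stopping the popped pack about 27 mm out, the spring pushing it with about 2.5 N; the call returned no verdict.

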